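# Put the sample shaft away and lock its case

## Task

Lay the ground sample shaft in the V saddles of the open grey case, lower the blue lid fully shut without slamming it, then swing the steel keeper bar across the lid until it snaps in behind the ball catch. If the keeper bar hangs over the case at first, swing it out of the way. Leave the micrometer, marker pen, calculator and oil bottle where they are.

Things in the scene. Friction and masses are not known exactly. Their poses are not given: they have to be found in the camera images.
- case: Open grey shaft case fixed to the desk, 130 mm deep (its x), 150 mm wide (its y), walls and floor 6 mm thick, rim 44 mm above the desk; yaw within 0.3 rad. Origin at the centre of its underside; x points from the front (robot side) to the hinged back, y left, z up
- case_lid (a joint): Lid angle, rad: 0 = fully shut on the rim, 1.57 = upright, up to 1.9 = leaning back; a stiff hinge (about 0.13 N m) holds it wherever it is left
- lid_hinge (a point): Middle of the lid's hinge line, which runs along the case's y at x = +65 mm, 44 mm above the desk (fixed on the case)
- lid_edge (a point): Middle of the lid's free edge, on its outer face. The blue lid is a flat plate 130 mm from hinge line to free edge, 146 mm wide, 8 mm thick; shut, it lies 44 to 52 mm above the desk. A black lip 44 mm wide, 10 mm along y off centre to the right, juts 9 mm beyond the edge
- keeper (a joint): Angle of the keeper bar, rad: 0 = shut, along the case's y across the lid's front; grows as the bar swings level forward (towards the robot), 1.3 = stop. It stays where left (friction 0.06 N m). From 0.8 up it is clear of the lid; below, it hangs over the case and blocks lid and loading
- keeper_pivot (a point): Vertical pivot of the keeper bar, at case x = -52, y = +97 mm, at the height of the bar's underside. The steel bar is 12 mm wide, 58 to 70 mm above the desk (6 mm above the shut lid, which it cannot pass through), and runs 195 mm out from the pivot. A 30 mm aluminium block carries the pivot, 22 to 52 mm above the desk
- keeper_knob (a point): Top of the orange knob on the keeper bar (14 mm thick, 20 mm tall), on the bar's centre line 105 mm from the pivot, 90 mm above the desk
- sample_shaft: Stepped ground steel shaft, 110 mm long, 25 mm thick, 0.19 kg (scaled 0.7 to 1.4), lying on the desk right of the profiler; y runs along its axis; origin on its surface, 12.5 mm from the axis, midway along (underneath at the start). Between shaft and case stands the profiler (y from -0.2 to -0.02); the way past its front, x below 0.45 m, is free above 0.11 m
- shaft_mid (a point): Centre of the shaft, on its axis
- micrometer: Outside micrometer, 130 x 52 x 15 mm, lying beside the shaft; origin under its centre, y along its length. Bystander
- marker_pen: White marker pen with black cap, 135 x 17 x 16 mm, lying on the other side of the shaft; origin under its centre, y along its length. Bystander
- calculator: Desk calculator, 125 x 72 x 16 mm, lying in front of the case; origin under its centre, x along its length. Bystander
- clock_oil: Small brown dropper bottle, 34 mm across, 102 mm tall, standing in front of the case's right corner; origin under its centre. Bystander
- groove (a point): Where the shaft's centre lies when seated: case x = -10, y = 0, 28 mm above the desk. Two black V saddles, 12 mm thick, at y = -35 and +35 mm, form a groove along the case's y; the V is 42 mm wide at its top, 26 mm above the desk. Between the saddles the floor is free. A seated shaft's top is 3.5 mm under the rim
- catch (a point): Top of the brass sprung ball, at case x = -65, y = -85 mm, 61 mm above the desk, on a 44 x 20 mm block with a back stop 72 mm tall. The closing bar rides over it between about 0.14 and 0.04 rad (some 4 N at the bar's end, 5 to 6 N at 130 mm from the pivot), then snaps home against the stop
Things that resemble listed ones, but are neither listed nor needed, are in the scene too. Leave any green or orange look-alike of the sample_shaft alone.

How it is judged:
On the way, in this order (a step that is already met when the one before it is completed fails the run):
1. the shaft lies released in both V saddles (x of shaft_mid in the frame of case between -0.016 and -0.004 m and y of shaft_mid in the frame of case between -0.013 and 0.013 m and z of shaft_mid in the frame of case below 0.033 m and angle between the y axis of sample_shaft and the y axis of case, either way round below 0.12 rad and contact force between the fingers and sample_shaft below 0.1 N), for 0.2 s.
2. the lid is fully shut over the shaft (x of shaft_mid in the frame of case between -0.016 and -0.004 m and y of shaft_mid in the frame of case between -0.013 and 0.013 m and z of shaft_mid in the frame of case below 0.033 m and angle between the y axis of sample_shaft and the y axis of case, either way round below 0.12 rad and value of joint case_lid below 0.03 rad), for 0.2 s.
3. the keeper bar is home behind the ball (value of joint each of case_lid, keeper below 0.03 rad), for 0.2 s.
At the end, for the whole second after the job is handed in: The shaft lies at rest in both V saddles (axis within 6 mm of the groove sideways, within 13 mm of mid-width, within 0.12 rad, and not more than 5 mm high), the lid is shut (below 0.03 rad) and the keeper bar is home behind the ball (below 0.03 rad) (all of step 3 and x of shaft_mid in the frame of case between -0.016 and -0.004 m and y of shaft_mid in the frame of case between -0.013 and 0.013 m and z of shaft_mid in the frame of case below 0.033 m and angle between the y axis of sample_shaft and the y axis of case, either way round below 0.12 rad and linear speed of sample_shaft below 0.02 m/s); the robot touches nothing.
It fails at once if the micrometer is shifted by more than 25 mm or tipped over (distance of micrometer from where it was at the start of the episode above 0.025 m or angle between micrometer's own z axis and vertical above 0.4 rad).
It fails at once if the marker pen is shifted by more than 25 mm or tipped over (distance of marker_pen from where it was at the start of the episode above 0.025 m or angle between marker_pen's own z axis and vertical above 0.4 rad).
It fails at once if the calculator is shifted by more than 25 mm or tipped over (distance of calculator from where it was at the start of the episode above 0.025 m or angle between calculator's own z axis and vertical above 0.4 rad).
It fails at once if the oil bottle is shifted by more than 25 mm or tipped over (distance of clock_oil from where it was at the start of the episode above 0.025 m or angle between clock_oil's own z axis and vertical above 0.4 rad).
It fails at once if the lid slams (moves faster than 3 rad/s within the last 0.15 rad before it is shut) (value of joint case_lid below 0.15 rad and velocity of joint case_lid below -3 rad/s).
It also fails if it takes over 69 s, if anything falls off the work surface, if the arm or the gripper's body presses on something with over 40 N, if the wrist force passes 120 N, or if a joint passes its speed limit or range.

## Robot

A 7-joint arm with a two-finger parallel gripper is mounted at the origin on a cart in front of the work surface, level with it; the furniture and walls round the work are solid. World frame = base frame: x ahead of the robot, y to its left, z up, the work surface at z = 0. Lengths are in m, angles in rad, forces in N, time in s.
With the tool pointing down it reaches from about 0.425 to 0.925 m from the base axis. Payload 6.8 kg.
Tool frame: the origin (TCP) lies on the centre line of the jaws, within the pads' length; the fingertips stand 14 mm ahead of it and the grasp point (between the pads) lies 5 mm behind it; z points along the fingers, y is the line along which they close (so a half turn about z gives the same grasp; the last joint's range is limited). The gripper opens to 85 mm and grips with 20 to 120 N. Pads are 22 mm wide; open, the fingers measure 114 mm over their backs; the gripper's body (76 mm by 85 mm) begins 54 mm behind the grasp point. The pads swing forward as they close: fully open they stand 13 mm farther back than shut.
Start: joints at [-1.397, 0.477, 0.022, 1.555, -0.011, 1.109, -0.083], TCP at [0.188, 0.648, 0.245] pointing down, gripper open.
Joint ranges: [-2.96, 2.96], [-0.34, 2.1], [-1.41, 1.46], [0.24, 2.44], [-1.37, 4.51], [0.17, 1.92], [-2.96, 2.96]. Speed limits (rad/s): [2.39, 2.39, 3.14, 3.14, 3.14, 3.14, 3.14].

## Interface

Orientations are given as a unit quaternion [w, x, y, z].
In Python, from station import bot gives the robot as it stands. The module is installed in compiled form; this text tells all that it offers.
- The arm moves only by the tool drive_tool, never from a script. Its argument "commands" is a list of rows, each an object with "hand": the opening, from 0 (shut) to 1 (fully open); "translation": the shift along the world's x, y, z in mm, a list of three; "angular": the turn, a rotation vector about the world's x, y, z in rad, a list of three. In form: [{"hand": hand, "translation": [tx, ty, tz], "angular": [ax, ay, az]}, ...]. A call has 1 to 12 rows; each row is the pose to reach, as a shift and turn from the pose commanded when the call began; what a row does not reach only later rows make up. A row lasts 1/8 s, in which the tool goes at most 62.5 mm and 10.7 degrees, less where a joint would pass 70% of its speed; a pose out of reach is approached as far as the arm can. A call with a gripper value outside its range is refused whole. The fingers move at their own pace and stop on an object; "force" is the grip in N (left out, the last holds). Time passes only in rows, so rows that repeat a pose let the fingers close. It gives the time, the measured TCP pose, the force, the opening and the grip force at its end, in the units of the state.
- bot.get_obs(): the state, without advancing time (a new reading comes with each control period).
- bot.read_camera(name): name is "side" or "top"; returns the picture (384x512x3 uint8, red, green, blue); there is no depth.
- bot.camera_model(name): a dict with "fx", "fy", "cx", "cy" (pixels), "view" (4x4, takes a point from world to camera coordinates). Camera axes: x right, y up, looking along -z (the intrinsics and any distortion apply to the point x, -y, -z); pixel columns grow to the right and rows downward; lengths in m; the calibration is good to about 2 mm. A picture is of the moment at which its call begins. camera_model takes no time and is no camera call.
- bot.hand_in(): hands the job in; it is judged then, once.
Trained networks look in the newest picture that a camera, given by its name, has taken for a name from the list of things; names that differ only in an ending like _2 or _b are one class to them, and where a whole thing is asked for, a point or a joint stands for the part that bears it (a point fixed in the world has none). Each returns a list of dicts, best first, with "score" (0 to 1); they miss things now and then, are a little off and sometimes report something else, mostly with a low value. They report only what shows in the picture. A call takes as long as a camera call. They do not tell look-alikes from the thing itself.
- bot.find_in(camera, query): "position" ([column, row] in pixels, amid what is visible of it).
- bot.outline_of(camera, query): "pixels" (384x512 bool, what is visible of it) and "position" ([column, row] in pixels, amid what is visible of it).
The state is a dict: "t": time; "q": joint angles; "joint_vel": joint speeds; "joint_torque": joint torques, N m; "eef_pos": TCP position; "tool_rot": TCP orientation; "contact_force": force on the tool from outside, world axes, zero at the start; "torque": the same for the moment, N m; "gripper_width": opening from 0.0 (shut) to 1.0 (fully open); "grasp_force": force on a finger pad.
Only numpy, scipy, OpenCV 4.12 (cv2) and the standard library are available. Lean on these libraries where they do the work, as an engineer would, in place of code of your own. Each camera call takes 0.05 s, during which the arm holds its last target. There are 200 camera calls.

## Working session

There is one attempt and no reset: what is moved stays moved. The work goes in short steps, Python scripts to look and compute and a tool call to move; the robot and the scene stay as the last step left them, time stands still between calls to the robot, and variables do not carry over. Pictures are saved under pics/ and viewed, at most 10 in all, crops included, and the job is handed in when it is done.

Besides the shell and the picture viewer there is one more tool, called after ">>>" by a JSON object that holds its "op" and its "data". drive_tool: Moves the arm, as the interface text tells. Its arguments: {"type":"object","properties":{"commands":{"type":"array","items":{"type":"object","properties":{"hand":{"type":"number"},"translation":{"type":"array","items":{"type":"number"}},"angular":{"type":"array","items":{"type":"number"}}}}},"force":{"type":"number"}},"required":["commands"]}

```bash
mkdir -p pics; cat > h.py <<'E'
import numpy as np, cv2
from station import bot
def snap(cam,name):
    im=bot.read_camera(cam); cv2.imwrite(f'pics/{name}.png',im[:,:,::-1]); return im
def proj(cam,P):
    m=bot.camera_model(cam); P=np.atleast_2d(P); c=(m['view']@np.c_[P,np.ones(len(P))].T).T
    return np.c_[m['fx']*c[:,0]/-c[:,2]+m['cx'], m['fy']*-c[:,1]/-c[:,2]+m['cy']]
def ray(cam,px):
    m=bot.camera_model(cam); V=np.array(m['view']); R=V[:3,:3]; o=-R.T@V[:3,3]
    d=R.T@np.array([(px[0]-m['cx'])/m['fx'],-(px[1]-m['cy'])/m['fy'],-1]); return o,d/np.linalg.norm(d)
def atz(cam,px,z):
    o,d=ray(cam,px); return o+d*(z-o[2])/d[2]
def tri(p1,p2):
    (a,u),(b,v)=ray('side',p1),ray('top',p2)
    s=np.linalg.lstsq(np.c_[u,-v],b-a,rcond=None)[0]; x,y=a+u*s[0],b+v*s[1]
    return (x+y)/2,np.linalg.norm(x-y)
E
python3 - <<'E'
from h import *
a=snap('side','s0');b=snap('top','t0')
for c in('side','top'):
    m=bot.camera_model(c); print(c,{k:np.round(v,3).tolist() for k,v in m.items()})
for q in ['case','lid_hinge','lid_edge','keeper_pivot','keeper_knob','sample_shaft','shaft_mid','groove','catch','micrometer','marker_pen','calculator','clock_oil']:
    for c in('side','top'):
        print(q,c,[(np.round(d['position']).tolist(),round(d['score'],2)) for d in bot.find_in(c,q)])
o=bot.get_obs();print(o['t'],o['eef_pos'],o['tool_rot'])
E
```

```text
side {'fx': 346.904, 'fy': 346.904, 'cx': 249.735, 'cy': 187.977, 'view': [[0.937, -0.35, -0.001, -0.523], [0.179, 0.476, 0.861, -0.105], [-0.301, -0.807, 0.509, -1.028], [0.0, 0.0, 0.0, 1.0]]}
top {'fx': 367.954, 'fy': 367.954, 'cx': 254.229, 'cy': 186.855, 'view': [[-0.006, -1.0, 0.013, -0.12], [0.989, -0.004, 0.147, -0.55], [-0.147, 0.014, 0.989, -0.989], [0.0, 0.0, 0.0, 1.0]]}
case side [([247.0, 156.0], 0.97), ([306.0, 259.0], 0.19)]
case top [([148.0, 165.0], 0.95)]
lid_hinge side [([246.0, 158.0], 0.82), ([223.0, 156.0], 0.45)]
lid_hinge top [([335.0, 210.0], 0.74)]
lid_edge side [([258.0, 127.0], 0.76)]
lid_edge top [([141.0, 136.0], 0.91)]
keeper_pivot side [([249.0, 158.0], 0.65)]
keeper_pivot top [([152.0, 165.0], 0.63)]
keeper_knob side [([222.0, 157.0], 0.62)]
keeper_knob top []
sample_shaft side [([266.0, 310.0], 0.88), ([216.0, 221.0], 0.58), ([273.0, 254.0], 0.55)]
sample_shaft top [([267.0, 244.0], 0.76), ([388.0, 236.0], 0.72), ([334.0, 209.0], 0.5)]
shaft_mid side [([269.0, 304.0], 0.92), ([270.0, 254.0], 0.81), ([214.0, 220.0], 0.68)]
shaft_mid top [([333.0, 208.0], 0.61), ([386.0, 235.0], 0.57), ([266.0, 242.0], 0.5)]
groove side [([248.0, 156.0], 0.76)]
groove top [([149.0, 163.0], 0.67), ([141.0, 136.0], 0.52)]
catch side [([249.0, 156.0], 0.75)]
catch top [([149.0, 164.0], 0.7)]
micrometer side [([305.0, 260.0], 0.78), ([270.0, 254.0], 0.16)]
micrometer top [([342.0, 186.0], 0.82), ([149.0, 166.0], 0.21)]
marker_pen side [([250.0, 252.0], 0.65)]
marker_pen top [([317.0, 226.0], 0.7)]
calculator side [([206.0, 171.0], 0.91), ([250.0, 256.0], 0.22)]
calculator top []
clock_oil side [([237.0, 173.0], 0.65)]
clock_oil top [([206.0, 197.0], 0.49)]
1.4 [0.18770934 0.64838131 0.2452882 ] [ 4.76282919e-07  1.40465374e-01  9.90085592e-01 -9.36080228e-06]
```

```bash
python3 - <<'E'
import cv2
s=cv2.imread('pics/s0.png');t=cv2.imread('pics/t0.png')
cv2.imwrite('pics/s0b.png',cv2.resize(s[110:330,130:350],None,fx=2.7,fy=2.7,interpolation=cv2.INTER_CUBIC))
cv2.imwrite('pics/t0b.png',cv2.resize(t[100:280,70:400],None,fx=2.4,fy=2.4,interpolation=cv2.INTER_CUBIC))
E
```

```text
(no output)
```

View pics/s0b.png

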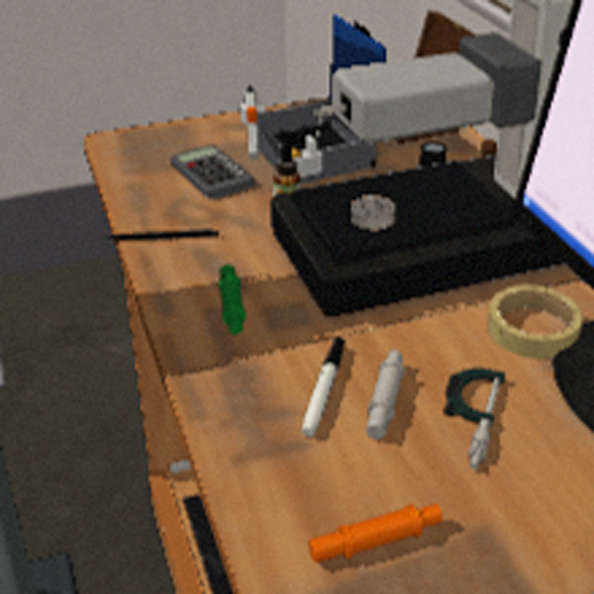

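View pics/t0b.png

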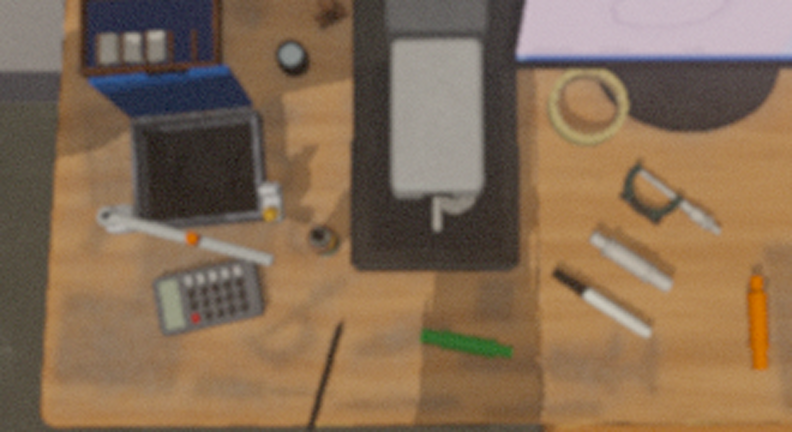

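The grey shaft is at side (272,255) and top (332,208), lying between the pen and the micrometer. The green and orange shafts are decoys. The keeper bar runs from top (119,191) to (182,208) at about 0.35 rad, so it has to be swung out. Next I'll zoom in on the case.

```bash
python3 - <<'E'
from h import *
s=cv2.imread('pics/s0.png');t=cv2.imread('pics/t0.png')
A=cv2.resize(t[125:225,105:205],None,fx=5,fy=5,interpolation=cv2.INTER_CUBIC)
B=cv2.resize(s[130:190,210:285],None,fx=4,fy=4,interpolation=cv2.INTER_CUBIC)
C=cv2.resize(t[175:235,300:375],None,fx=4,fy=4,interpolation=cv2.INTER_CUBIC)
R=np.zeros((500,300,3),np.uint8);R[:240]=B;R[255:495]=C
cv2.imwrite('pics/c1.png',np.hstack([A,R]))
for n,px,z in[('pivot',(119.2,190.8),.07),('knob',(150,199),.09),('tip',(182.5,208.3),.07),('FL',(127.5,192),.044),('FR',(179,188),.044),('BR',(179,146),.044),('BL',(127,149),.044),('shaft',(332.5,208),.0125)]:
    print(n,np.round(atz('top',px,z),4))
for c,q in(('side','sample_shaft'),('top','sample_shaft'),('side','marker_pen'),('top','marker_pen'),('side','micrometer'),('top','micrometer'),('side','calculator'),('top','calculator'),('top','clock_oil')):
    for d in bot.outline_of(c,q):
        p=d['pixels']; ys,xs=np.nonzero(p); 
        if len(xs)<8: continue
        r=cv2.minAreaRect(np.c_[xs,ys].astype(np.float32))
        print(q,c,round(d['score'],2),np.round([xs.mean(),ys.mean()],1),[np.round(k,1) for k in r], np.round(atz(c,(xs.mean(),ys.mean()),.01),3))
for p1,p2 in(((272.6,255.6),(332.5,208)),): print(tri(p1,p2))
E
```

```text
pivot [0.5362 0.2428 0.07  ]
knob [0.5112 0.1536 0.09  ]
tip [0.4879 0.0709 0.07  ]
FL [0.5363 0.229  0.044 ]
FR [0.547  0.0866 0.044 ]
BR [0.6672 0.0895 0.044 ]
BL [0.6589 0.2358 0.044 ]
shaft [ 0.4918 -0.3473  0.0125]
sample_shaft side 0.76 [272.4 254.6] [array([272.3, 254.7]), array([ 9.6, 32.3]), np.float64(17.1)] [ 0.492 -0.344  0.01 ]
sample_shaft side 0.69 [267.5 306.7] [array([268.3, 306.2]), array([11.1, 49. ]), np.float64(72.3)] [ 0.415 -0.493  0.01 ]
sample_shaft top 0.8 [262.6 242.2] [array([263.6, 242.5]), array([37.8,  7.8]), np.float64(8.7)] [ 0.396 -0.146  0.01 ]
sample_shaft top 0.64 [333.  208.2] [array([332.9, 208.1]), array([37.7,  7.2]), np.float64(34.5)] [ 0.491 -0.349  0.01 ]
sample_shaft top 0.52 [385.6 234.3] [array([385.6, 234. ]), array([38.3,  8.1]), np.float64(87.0)] [ 0.416 -0.497  0.01 ]
marker_pen side 0.65 [207.9 172.8] [array([207.9, 172.6]), array([28.3, 16.7]), np.float64(41.2)] [0.45  0.149 0.01 ]
marker_pen side 0.51 [249.  252.9] [array([248.9, 252.3]), array([ 5.7, 37.3]), np.float64(18.4)] [ 0.438 -0.317  0.01 ]
marker_pen top 0.75 [321.1 225.
[... 295 characters left out ...]
4(12.3)] [ 0.561 -0.392  0.01 ]
micrometer side 0.33 [246.2 153. ] [array([244.6, 145.6]), array([50.1, 60.9]), np.float64(4.6)] [0.641 0.262 0.01 ]
micrometer top 0.91 [345.7 183.4] [array([348. , 186.7]), array([44.9, 17.4]), np.float64(35.8)] [ 0.563 -0.389  0.01 ]
calculator side 0.72 [208.  172.7] [array([208. , 172.5]), array([28.3, 16.7]), np.float64(42.3)] [0.45 0.15 0.01]
calculator top 0.98 [156.8 222.6] [array([157. , 222.7]), array([24.7, 44.3]), np.float64(78.3)] [0.453 0.154 0.01 ]
clock_oil top 0.48 [205.  199.7] [array([205. , 199.5]), array([13.4, 10.6]), np.float64(45.0)] [0.518 0.018 0.01 ]
(array([ 0.49161284, -0.34765893,  0.01004178]), np.float64(0.0009311615062784988))
```

View pics/c1.png

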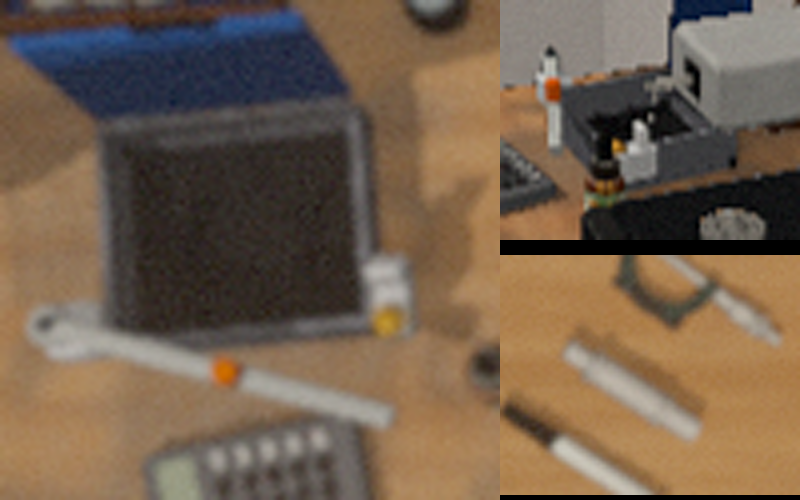

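```bash
cat > fit.py <<'E'
from h import *
from scipy.optimize import least_squares
A=lambda x,y:(105+x/5-.4,125+y/5-.4); S=lambda x,y:(210+(x-500)/4-.4,130+y/4-.4)
pts=[('BR','top',A(362,103),(65,-75,44)),('BL','top',A(98,122),(65,75,44)),('FR','top',A(376,324),(-65,-75,44)),
('ball','top',A(388,320),(-65,-85,61)),('pivot','top',A(45,325),(-52,97,70)),('tip','top',A(390,413),('k',195,70)),('knob','top',A(225,370),('k',105,90)),
('knobS','side',S(553,90),('k',105,80)),('ballS','side',S(620,147),(-65,-85,59)),('FLS','side',S(566,100),(-65,75,44))]
lid=[('l1','top',A(10,42),73),('l2','top',A(288,8),-73)]
def W(p,c):
    x,y,yaw,k,l=p; a,b,z=c
    if a=='k': a,b=-52-b*np.sin(k),97-b*np.cos(k)
    return np.array([x+(a*np.cos(yaw)-b*np.sin(yaw))/1e3,y+(a*np.sin(yaw)+b*np.cos(yaw))/1e3,z/1e3])
def L(p,s,d=130,off=0): return W(p,(65-d*np.cos(p[4])+off*np.sin(p[4]),s,44+d*np.sin(p[4])+off*np.cos(p[4])))
def res(p):
    return np.concatenate([proj(c,W(p,w))[0]-px for n,c,px,w in pts]+[proj(c,L(p,s))[0]-px for n,c,px,s in lid])
if __name__=='__main__':
    r=least_squares(res,[.6,.16,.07,.35,1.5],loss='soft_l1'); p=r.x
    print(np.round(p,4)); 
    for n,e in zip([q[0] for q in pts+lid],res(p).reshape(-1,2)): print(n,np.round(e,1))
    np.save('case.npy',p)
    print('groove',W(p,(-10,0,28)),'knob',W(p,('k',105,90)),'tip',W(p,('k',195,70)),'pivot',W(p,(-52,97,58)),'ball',W(p,(-65,-85,61)),'lidedge',L(p,0))
    a=atz('top',(105-5+300-300+0,0),0)
    C=lambda x,y:(300+(x-500)/4-.4,175+(y-255)/4-.4)
    e1,e2=atz('top',C(572,352),.0125),atz('top',C(692,427),.0125); print('shaft ends',e1,e2,(e1+e2)/2,np.linalg.norm(e1-e2),np.arctan2(*(e1-e2)[[1,0]]))
E
python3 fit.py
```

```text
[0.6007 0.1651 0.0939 0.3538 1.6469]
BR [-0.4 -1. ]
BL [-0.8  0.2]
FR [-0.  0.]
ball [ 0.1 -0.4]
pivot [ 0.5 -0.1]
tip [0.9 0.4]
knob [-0.2 -0.2]
knobS [0.3 0.2]
ballS [-1.1 -0.9]
FLS [-4.4 -2.4]
l1 [-0.3 -0.7]
l2 [3.1 0.6]
groove [0.5907316  0.16414692 0.028     ] knob [0.51284294 0.15530856 0.09      ] tip [0.48971637 0.06833063 0.07      ] pivot [0.53982395 0.25678282 0.058     ] ball [0.5439415  0.07436559 0.061     ] lidedge [0.67524563 0.17210413 0.17362342]
shaft ends [ 0.51840057 -0.30530408  0.0125    ] [ 0.46415736 -0.38945954  0.0125    ] [ 0.49127896 -0.34738181  0.0125    ] 0.10012226632536973 0.9982552134486238
```

```bash
cat >> h.py <<'E'
def yaw():
    w,x,y,z=bot.get_obs()['tool_rot']
    return np.arctan2(1-2*(x*x+z*z),2*(x*y-w*z))
E
python3 - <<'E'
from h import *; from fit import W
p=np.load('case.npy');o=bot.get_obs();T=o['eef_pos'];print(T,yaw())
def K(k,r,off,p=p):
    return W(p,(-52-r*np.sin(k)+off*np.cos(k),97-r*np.cos(k)-off*np.sin(k),76))
for k,off in[(.354,45)]+[(k,21) for k in(.354,.5,.65,.8,.95,1.1,1.2)]+[(1.2,40)]: x=K(k,80,off);print(k,off,np.round(x,3),np.round((x-T)*1e3))
E
```

```text
[0.18768392 0.64839969 0.2452966 ] 1.2889967759300465
0.354 45 [0.563 0.168 0.076] [ 375. -480. -169.]
0.354 21 [0.54  0.174 0.076] [ 352. -474. -169.]
0.5 21 [0.528 0.175 0.076] [ 340. -473. -169.]
0.65 21 [0.515 0.178 0.076] [ 328. -471. -169.]
0.8 21 [0.504 0.182 0.076] [ 316. -466. -169.]
0.95 21 [0.493 0.188 0.076] [ 305. -460. -169.]
1.1 21 [0.483 0.196 0.076] [ 296. -452. -169.]
1.2 21 [0.478 0.202 0.076] [ 290. -446. -169.]
1.2 40 [0.486 0.185 0.076] [ 299. -463. -169.]
```

>>> {"op": "drive_tool", "data": {"commands": [{"hand": 0,"translation": [375,-480,-60],"angular": [0,0,-1.2]},{"hand": 0,"translation": [375,-480,-60],"angular": [0,0,-1.2]},{"hand": 0,"translation": [375,-480,-60],"angular": [0,0,-1.2]},{"hand": 0,"translation": [375,-480,-60],"angular": [0,0,-1.2]},{"hand": 0,"translation": [375,-480,-60],"angular": [0,0,-1.2]},{"hand": 0,"translation": [375,-480,-60],"angular": [0,0,-1.2]},{"hand": 0,"translation": [375,-480,-60],"angular": [0,0,-1.2]},{"hand": 0,"translation": [375,-480,-60],"angular": [0,0,-1.2]},{"hand": 0,"translation": [375,-480,-60],"angular": [0,0,-1.2]},{"hand": 0,"translation": [375,-480,-60],"angular": [0,0,-1.2]},{"hand": 0,"translation": [375,-480,-60],"angular": [0,0,-1.2]},{"hand": 0,"translation": [375,-480,-60],"angular": [0,0,-1.2]}]}}

```text
t: 3.35
eef_pos: [0.5624, 0.169, 0.1852]
tool_rot: [-0.0, 0.675, 0.738, 0.0]
contact_force: [0.5, -0.2, 0.0]
gripper_width: 0.001
grasp_force: 0.0
```

>>> {"op": "drive_tool", "data": {"commands": [{"hand": 0,"translation": [0,0,-60],"angular": [0,0,0]},{"hand": 0,"translation": [0,0,-109],"angular": [0,0,0]},{"hand": 0,"translation": [-12,3,-109],"angular": [0,0,0]},{"hand": 0,"translation": [-23,5,-109],"angular": [0,0,0]},{"hand": 0,"translation": [-35,7,-109],"angular": [0,0,0]},{"hand": 0,"translation": [-47,9,-109],"angular": [0,0,0]},{"hand": 0,"translation": [-59,14,-109],"angular": [0,0,0]},{"hand": 0,"translation": [-70,20,-109],"angular": [0,0,0]},{"hand": 0,"translation": [-79,28,-109],"angular": [0,0,0]},{"hand": 0,"translation": [-85,34,-109],"angular": [0,0,0]},{"hand": 0,"translation": [-85,34,-109],"angular": [0,0,0]}]}}

```text
t: 4.72
eef_pos: [0.4767, 0.2031, 0.076]
tool_rot: [-0.0, 0.674, 0.738, -0.001]
contact_force: [0.2, 1.1, 0.5]
gripper_width: 0.001
grasp_force: 0.0
```

>>> {"op": "drive_tool", "data": {"commands": [{"hand": 0,"translation": [10,-18,0],"angular": [0,0,0]},{"hand": 0,"translation": [10,-18,60],"angular": [0,0,0]},{"hand": 0.55,"translation": [10,-18,100],"angular": [0,0,0]}]}}

```text
t: 5.1
eef_pos: [0.4882, 0.1836, 0.1778]
tool_rot: [0.0, 0.676, 0.737, -0.0]
contact_force: [1.1, -0.3, 0.4]
gripper_width: 0.201
grasp_force: 0.0
```

```bash
python3 - <<'E'
from h import *; from fit import W
o=bot.get_obs();T=o['eef_pos'];print(o['t'],T,yaw())
print(np.round((np.array([.4915,-.348,.018])-T)*1e3), 'turn',-.573-yaw())
snap('top','t1')
t=cv2.imread('pics/t1.png')
cv2.imwrite('pics/t1b.png',cv2.resize(t[120:240,90:210],None,fx=4,fy=4,interpolation=cv2.INTER_CUBIC))
E
```

```text
5.1 [0.48819228 0.18362452 0.17779116] 0.08750975774667757
[   3. -532. -160.] turn -0.6605097577466775
```

View pics/t1b.png

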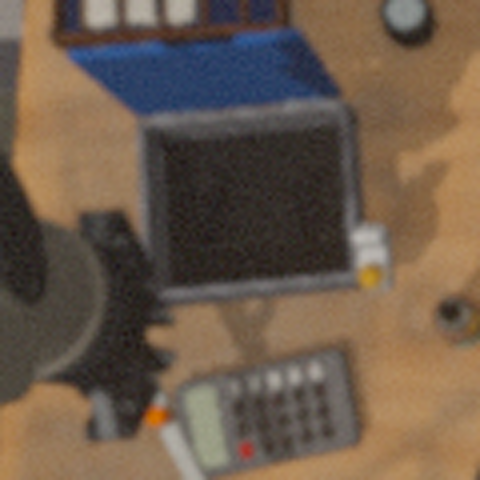

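The case is clear and the keeper has swung to about 1.2 rad, with its knob at top px (129,223). The oil bottle and calculator haven't moved. Next I go to the shaft, passing in front of the profiler.

>>> {"op": "drive_tool", "data": {"commands": [{"hand": 0.62,"translation": [-45,-55,40],"angular": [0,0,-0.1]},{"hand": 0.62,"translation": [-60,-105,60],"angular": [0,0,-0.2]},{"hand": 0.62,"translation": [-60,-165,60],"angular": [0,0,-0.3]},{"hand": 0.62,"translation": [-60,-225,60],"angular": [0,0,-0.4]},{"hand": 0.62,"translation": [-60,-285,60],"angular": [0,0,-0.5]},{"hand": 0.62,"translation": [-60,-345,60],"angular": [0,0,-0.6]},{"hand": 0.62,"translation": [-50,-400,60],"angular": [0,0,-0.66]},{"hand": 0.62,"translation": [-25,-450,40],"angular": [0,0,-0.66]},{"hand": 0.62,"translation": [3,-500,0],"angular": [0,0,-0.66]},{"hand": 0.62,"translation": [3,-532,-60],"angular": [0,0,-0.66]},{"hand": 0.62,"translation": [3,-532,-80],"angular": [0,0,-0.66]},{"hand": 0.62,"translation": [3,-532,-80],"angular": [0,0,-0.66]}]}}

```text
t: 6.65
eef_pos: [0.4886, -0.3475, 0.0937]
tool_rot: [-0.002, 0.878, 0.479, -0.002]
contact_force: [-0.1, 0.3, 0.1]
gripper_width: 0.621
grasp_force: 0.0
```

```bash
python3 - <<'E'
from h import *
o=bot.get_obs();T=o['eef_pos'];print(o['t'],T,yaw(),o['gripper_width'])
print(np.round((np.array([.4915,-.348,.018])-T)*1e3), 'turn',-.573-yaw())
t=snap('side','s2')[:,:,::-1];u=snap('top','t2')[:,:,::-1]
a=cv2.resize(t[195:295,220:320],None,fx=4,fy=4,interpolation=cv2.INTER_CUBIC)
b=cv2.resize(u[155:255,280:380],None,fx=4,fy=4,interpolation=cv2.INTER_CUBIC)
cv2.imwrite('pics/st2.png',np.hstack([a,b]))
# projected tip point
for c in('side','top'): print(c,proj(c,[T-[0,0,.014],[.4915,-.348,.0125]]).round(1).tolist())
E
```

```text
6.65 [ 0.48856396 -0.34745052  0.09370793] -0.5727522112116565 0.6214042792369513
[  3.  -1. -76.] turn -0.0002477887883434171
side [[272.5, 234.3], [272.8, 254.9]]
top [[338.2, 207.0], [332.8, 208.1]]
```

View pics/st2.png

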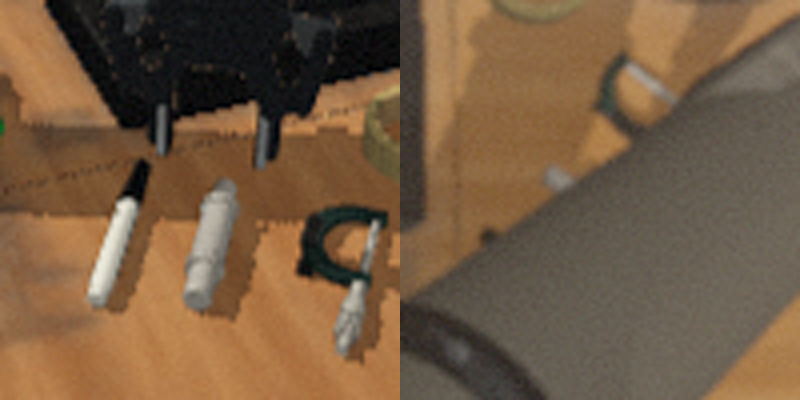

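The side view shows the open fingers straddling the grey shaft (side px (273,250)), clear of the pen and micrometer.

>>> {"op": "drive_tool", "data": {"commands": [{"hand": 0.62,"translation": [2,-1,-40],"angular": [0,0,0]},{"hand": 0.62,"translation": [2,-1,-70],"angular": [0,0,0]},{"hand": 0.62,"translation": [2,-1,-72],"angular": [0,0,0]},{"hand": 0.62,"translation": [2,-1,-72],"angular": [0,0,0]}]}}

```text
t: 7.25
eef_pos: [0.4938, -0.349, 0.0263]
tool_rot: [0.001, 0.878, 0.48, 0.001]
contact_force: [-0.0, -0.1, 0.3]
gripper_width: 0.619
grasp_force: 0.0
```

>>> {"op": "drive_tool", "data": {"commands": [{"hand": 0.62,"translation": [-1,1,-8],"angular": [0,0,0]},{"hand": 0.62,"translation": [-1,1,-8],"angular": [0,0,0]},{"hand": 0.2,"translation": [-1,1,-8],"angular": [0,0,0]},{"hand": 0,"translation": [-1,1,-8],"angular": [0,0,0]},{"hand": 0,"translation": [-1,1,-8],"angular": [0,0,0]},{"hand": 0,"translation": [-1,1,-8],"angular": [0,0,0]},{"hand": 0,"translation": [-1,1,-8],"angular": [0,0,0]},{"hand": 0,"translation": [-1,1,-8],"angular": [0,0,0]}], "force": 40}}

```text
t: 8.25
eef_pos: [0.4918, -0.3477, 0.0166]
tool_rot: [0.0, 0.878, 0.479, 0.0]
contact_force: [-1.1, 0.7, 5.3]
gripper_width: 0.272
grasp_force: 39.4
```

>>> {"op": "drive_tool", "data": {"commands": [{"hand": 0,"translation": [0,0,55],"angular": [0,0,0]},{"hand": 0,"translation": [-10,10,110],"angular": [0,0,0]},{"hand": 0,"translation": [-30,40,160],"angular": [0,0,0]},{"hand": 0,"translation": [-60,80,200],"angular": [0,0,0.1]},{"hand": 0,"translation": [-62,135,200],"angular": [0,0,0.2]},{"hand": 0,"translation": [-62,190,200],"angular": [0,0,0.3]},{"hand": 0,"translation": [-62,245,200],"angular": [0,0,0.4]},{"hand": 0,"translation": [-62,300,200],"angular": [0,0,0.5]},{"hand": 0,"translation": [-62,355,200],"angular": [0,0,0.6]},{"hand": 0,"translation": [-50,410,200],"angular": [0,0,0.667]},{"hand": 0,"translation": [-10,450,200],"angular": [0,0,0.667]},{"hand": 0,"translation": [40,480,200],"angular": [0,0,0.667]}]}}

```text
t: 9.75
eef_pos: [0.5318, 0.135, 0.2158]
tool_rot: [-0.001, 0.671, 0.741, 0.0]
contact_force: [-0.1, -0.3, -0.8]
gripper_width: 0.269
grasp_force: 40.7
```

>>> {"op": "drive_tool", "data": {"commands": [{"hand": 0,"translation": [59,32,0],"angular": [0,0,0]},{"hand": 0,"translation": [59,32,-60],"angular": [0,0,0]},{"hand": 0,"translation": [59,32,-90],"angular": [0,0,0]},{"hand": 0,"translation": [59,32,-90],"angular": [0,0,0]},{"hand": 0,"translation": [59,32,-90],"angular": [0,0,0]}]}}

```text
t: 10.38
eef_pos: [0.5914, 0.1643, 0.1275]
tool_rot: [0.0, 0.673, 0.74, 0.001]
contact_force: [0.3, -0.5, -2.0]
gripper_width: 0.27
grasp_force: 40.7
```

```bash
python3 - <<'E'
from h import *; from fit import W
p=np.load('case.npy')
o=bot.get_obs();T=o['eef_pos'];print(o['t'],T,yaw(),o['gripper_width'],o['grasp_force'])
print(np.round((W(p,(-10,0,28+4.5))-T)*1e3,1), 'turn',p[2]-yaw())
u=snap('top','t3')[:,:,::-1];t=snap('side','s3')[:,:,::-1]
b=cv2.resize(u[120:240,90:210],None,fx=4,fy=4,interpolation=cv2.INTER_CUBIC)
a=cv2.resize(t[110:190,205:285],None,fx=4,fy=4,interpolation=cv2.INTER_CUBIC)
c=np.zeros((480,800,3),np.uint8);c[:,:480]=b;c[:320,480:]=a
cv2.imwrite('pics/st3.png',c)
E
```

```text
10.375 [0.59144633 0.16430452 0.12748467] 0.09557329356525364 0.27043174388325053 40.65825294703245
[ -0.7  -0.2 -95. ] turn -0.0016975218471666637
```

View pics/st3.png

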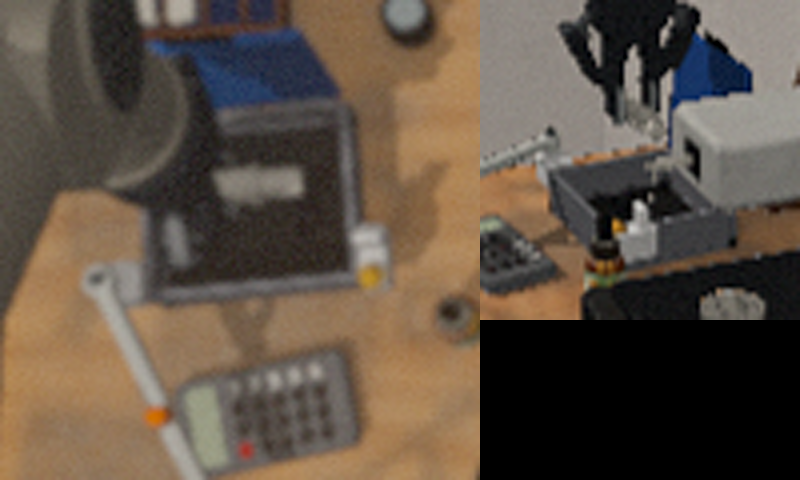

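The shaft is held level, parallel to the case's y, with its right end at top px (165,165). The keeper is clear. I'll check where that end falls along the groove.

```bash
python3 - <<'E'
from h import *; from fit import W
p=np.load('case.npy')
x=atz('top',(165.5,165.2),.123); print(x)
d=x[:2]-p[:2]; c,s=np.cos(p[2]),np.sin(p[2]); print('case',c*d[0]+s*d[1],-s*d[0]+c*d[1])
E
```

```text
[0.59528283 0.10776624 0.123     ]
case -0.010753824604224901 -0.05655904525436402
```

>>> {"op": "drive_tool", "data": {"commands": [{"hand": 0,"translation": [-1,0,-50],"angular": [0,0,0]},{"hand": 0,"translation": [-1,0,-80],"angular": [0,0,0]},{"hand": 0,"translation": [-1,0,-88],"angular": [0,0,0]},{"hand": 0,"translation": [-1,0,-92],"angular": [0,0,0]},{"hand": 0,"translation": [-1,0,-94],"angular": [0,0,0]},{"hand": 0,"translation": [-1,0,-94],"angular": [0,0,0]}]}}

```text
t: 11.22
eef_pos: [0.5903, 0.1646, 0.0333]
tool_rot: [0.0, 0.672, 0.74, 0.001]
contact_force: [-0.1, 0.8, -2.0]
gripper_width: 0.275
grasp_force: 40.6
```

>>> {"op": "drive_tool", "data": {"commands": [{"hand": 0,"translation": [0,0,-1],"angular": [0,0,0]},{"hand": 0,"translation": [0,0,-2],"angular": [0,0,0]},{"hand": 0,"translation": [0,0,-2],"angular": [0,0,0]}]}}

```text
t: 11.6
eef_pos: [0.5904, 0.1645, 0.0316]
tool_rot: [0.0, 0.672, 0.74, 0.001]
contact_force: [-2.0, -0.2, 7.0]
gripper_width: 0.273
grasp_force: 41.6
```

>>> {"op": "drive_tool", "data": {"commands": [{"hand": 0.5,"translation": [0,0,0],"angular": [0,0,0]},{"hand": 0.5,"translation": [0,0,0],"angular": [0,0,0]},{"hand": 0.5,"translation": [0,0,0],"angular": [0,0,0]},{"hand": 0.5,"translation": [0,0,0],"angular": [0,0,0]},{"hand": 0.5,"translation": [0,0,30],"angular": [0,0,0]},{"hand": 0.5,"translation": [-10,0,90],"angular": [0,0,0]},{"hand": 0,"translation": [-30,0,150],"angular": [0,0,0]},{"hand": 0,"translation": [-60,60,200],"angular": [0,0,0]},{"hand": 0,"translation": [-80,110,220],"angular": [0,0,0]},{"hand": 0,"translation": [-80,140,220],"angular": [0,0,0]},{"hand": 0,"translation": [-80,140,220],"angular": [0,0,0]}]}}

```text
t: 12.98
eef_pos: [0.5082, 0.3094, 0.2507]
tool_rot: [-0.001, 0.67, 0.743, 0.001]
contact_force: [0.0, -0.0, -0.5]
gripper_width: 0.003
grasp_force: 0.0
```

```bash
python3 - <<'E'
from h import *; from fit import W
p=np.load('case.npy')
o=bot.get_obs();T=o['eef_pos'];print(o['t'],T,yaw(),o['gripper_width'])
u=snap('top','t4')[:,:,::-1];t=snap('side','s4')[:,:,::-1]
b=cv2.resize(u[80:220,90:210],None,fx=4,fy=4,interpolation=cv2.INTER_CUBIC)
a=cv2.resize(t[100:190,205:305],None,fx=3.2,fy=3.2,interpolation=cv2.INTER_CUBIC)
c=np.zeros((560,800,3),np.uint8);c[:,:480]=b;c[:a.shape[0],480:]=a
cv2.imwrite('pics/st4.png',c)
for z in(0,.05,.1,.15): print(z,atz('top',(130,131),z))
print(proj('top',W(p,(-10,0,28))))
for d in bot.outline_of('top','sample_shaft'):
    ys,xs=np.nonzero(d['pixels'])
    if len(xs): print(d['score'],xs.mean(),ys.mean(),atz('top',(xs.mean(),ys.mean()),.034))
E
```

```text
12.975 [0.50824345 0.30940943 0.25072925] 0.10348464363320996 0.0027500198331829027
0 [0.72504242 0.24428068 0.        ]
0.05 [0.70964345 0.22763805 0.05      ]
0.1 [0.69424449 0.21099541 0.1       ]
0.15 [0.67884553 0.19435278 0.15      ]
[[153.09521001 173.68996062]]
0.75 154.24528301886792 173.53301886792454 [0.59005291 0.15933678 0.034     ]
0.59 263.972 242.556 [ 0.39523625 -0.14906255  0.034     ]
0.51 385.51194539249144 233.83617747440272 [ 0.41715564 -0.48757333  0.034     ]
0.5 319.9383259911894 225.00881057268722 [ 0.44260842 -0.30549919  0.034     ]
```

View pics/st4.png

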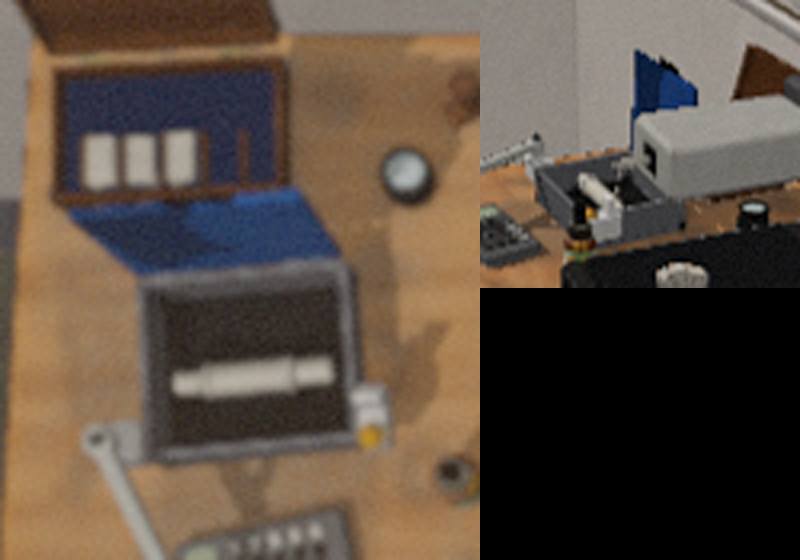

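The shaft is seated in both saddles: its centre is at top px (154,173.5) and the predicted groove is at (153.1,173.7). The lid stands at about 1.65 rad, and the wooden box behind it is low. I'll push the lid over from behind with the shut fingers.

```bash
python3 - <<'E'
from h import *; from fit import W
p=np.load('case.npy')
T=bot.get_obs()['eef_pos']
def C(th,d=110,m=0,h=14.5,y=0):
    return W(p,(65-d*np.cos(th)+(8+m)*np.sin(th)+h,y,44+d*np.sin(th)+(8+m)*np.cos(th)+14))
S=W(p,(125,0,170)); print('start',S,(S-T)*1e3)
prev=S
for th in list(np.arange(1.6,-.01,-.1)): 
    x=C(th);print(round(th,2),np.round(x,3),np.round((x-S)*1e3))
E
```

```text
start [0.72513718 0.17680154 0.17      ] [ 215.28853746 -126.25485613  -79.95244213]
1.6 [0.691 0.174 0.168] [-34.  -3.  -2.]
1.5 [0.68  0.173 0.168] [-45.  -4.  -2.]
1.4 [0.669 0.172 0.168] [-56.  -5.  -2.]
1.3 [0.658 0.171 0.166] [-67.  -6.  -4.]
1.2 [0.648 0.169 0.163] [-78.  -7.  -7.]
1.1 [0.637 0.169 0.16 ] [-88.  -8. -10.]
1.0 [0.627 0.168 0.155] [-98.  -9. -15.]
0.9 [0.618 0.167 0.149] [-107.  -10.  -21.]
0.8 [0.609 0.166 0.142] [-116.  -11.  -28.]
0.7 [0.601 0.165 0.135] [-124.  -12.  -35.]
0.6 [0.594 0.164 0.127] [-131.  -12.  -43.]
0.5 [0.588 0.164 0.118] [-138.  -13.  -52.]
0.4 [0.582 0.163 0.108] [-143.  -13.  -62.]
0.3 [0.578 0.163 0.098] [-148.  -14.  -72.]
0.2 [0.574 0.163 0.088] [-151.  -14.  -82.]
0.1 [0.572 0.162 0.077] [-153.  -14.  -93.]
-0.0 [0.57  0.162 0.066] [-155.  -15. -104.]
```

>>> {"op": "drive_tool", "data": {"commands": [{"hand": 0,"translation": [55,-20,10],"angular": [0,0,0]},{"hand": 0,"translation": [110,-40,10],"angular": [0,0,0]},{"hand": 0,"translation": [165,-65,10],"angular": [0,0,0]},{"hand": 0,"translation": [215,-95,10],"angular": [0,0,0]},{"hand": 0,"translation": [215,-126,10],"angular": [0,0,0]},{"hand": 0,"translation": [215,-126,0],"angular": [0,0,0]},{"hand": 0,"translation": [215,-126,-50],"angular": [0,0,0]},{"hand": 0,"translation": [215,-126,-80],"angular": [0,0,0]},{"hand": 0,"translation": [215,-126,-80],"angular": [0,0,0]},{"hand": 0,"translation": [215,-126,-80],"angular": [0,0,0]}]}}

```text
t: 14.38
eef_pos: [0.7254, 0.1782, 0.1717]
tool_rot: [0.001, 0.672, 0.74, 0.001]
contact_force: [1.0, -0.0, 0.2]
gripper_width: -0.003
grasp_force: 0.0
```

>>> {"op": "drive_tool", "data": {"commands": [{"hand": 0,"translation": [-20,-2,-2],"angular": [0,0,0]},{"hand": 0,"translation": [-34,-3,-3],"angular": [0,0,0]},{"hand": 0,"translation": [-45,-4,-4],"angular": [0,0,0]},{"hand": 0,"translation": [-56,-5,-4],"angular": [0,0,0]},{"hand": 0,"translation": [-67,-6,-5],"angular": [0,0,0]},{"hand": 0,"translation": [-78,-7,-8],"angular": [0,0,0]},{"hand": 0,"translation": [-88,-8,-11],"angular": [0,0,0]},{"hand": 0,"translation": [-98,-9,-16],"angular": [0,0,0]},{"hand": 0,"translation": [-107,-10,-22],"angular": [0,0,0]},{"hand": 0,"translation": [-116,-11,-29],"angular": [0,0,0]},{"hand": 0,"translation": [-116,-11,-29],"angular": [0,0,0]}]}}

```text
t: 15.75
eef_pos: [0.6072, 0.1673, 0.1403]
tool_rot: [-0.001, 0.672, 0.74, -0.001]
contact_force: [1.4, -0.0, 0.0]
gripper_width: 0.001
grasp_force: 0.0
```

>>> {"op": "drive_tool", "data": {"commands": [{"hand": 0,"translation": [-8,-1,-7],"angular": [0,0,0]},{"hand": 0,"translation": [-15,-1,-15],"angular": [0,0,0]},{"hand": 0,"translation": [-22,-2,-24],"angular": [0,0,0]},{"hand": 0,"translation": [-27,-2,-34],"angular": [0,0,0]},{"hand": 0,"translation": [-32,-3,-44],"angular": [0,0,0]},{"hand": 0,"translation": [-35,-3,-54],"angular": [0,0,0]},{"hand": 0,"translation": [-36,-3,-60],"angular": [0,0,0]},{"hand": 0,"translation": [-37,-3,-65],"angular": [0,0,0]},{"hand": 0,"translation": [-37,-3,-65],"angular": [0,0,0]}]}}

```text
t: 16.88
eef_pos: [0.5716, 0.1643, 0.076]
tool_rot: [-0.0, 0.672, 0.74, -0.0]
contact_force: [-0.1, 0.1, 0.2]
gripper_width: -0.002
grasp_force: 0.0
```

```bash
python3 - <<'E'
from h import *
o=bot.get_obs();print(o['t'],o['eef_pos'],o['contact_force'])
u=snap('top','t5')[:,:,::-1];t=snap('side','s5')[:,:,::-1]
b=cv2.resize(u[110:230,90:210],None,fx=4,fy=4,interpolation=cv2.INTER_CUBIC)
a=cv2.resize(t[100:190,205:305],None,fx=3.2,fy=3.2,interpolation=cv2.INTER_CUBIC)
c=np.zeros((480,800,3),np.uint8);c[:,:480]=b;c[:a.shape[0],480:]=a
cv2.imwrite('pics/st5.png',c)
E
```

```text
16.875 [0.5716013  0.16434035 0.07596107] [-0.08507039  0.07912504  0.17141236]
```

View pics/st5.png

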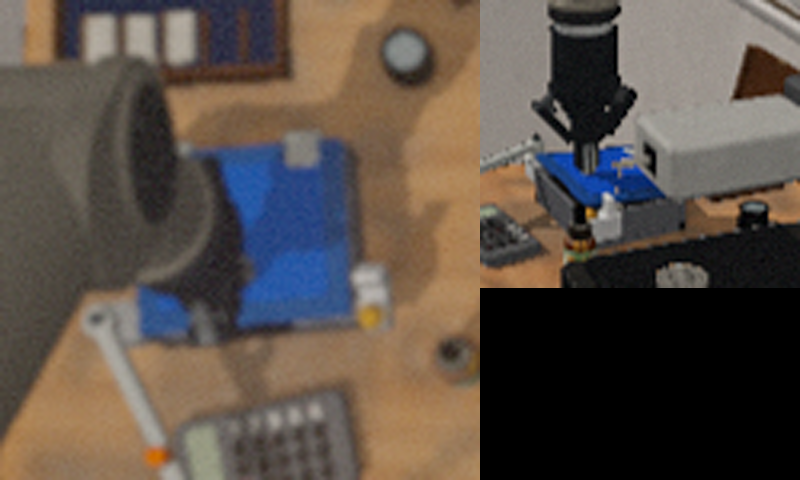

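The lid is nearly down, at roughly 0.1 rad, with the fingers on its top. I'll press it shut gently.

>>> {"op": "drive_tool", "data": {"commands": [{"hand": 0,"translation": [0,0,-3],"angular": [0,0,0]},{"hand": 0,"translation": [-1,0,-6],"angular": [0,0,0]},{"hand": 0,"translation": [-1,0,-9],"angular": [0,0,0]},{"hand": 0,"translation": [-1,0,-11],"angular": [0,0,0]},{"hand": 0,"translation": [-1,0,-11],"angular": [0,0,0]}]}}

```text
t: 17.6
eef_pos: [0.5705, 0.1644, 0.066]
tool_rot: [-0.0, 0.672, 0.74, 0.0]
contact_force: [-3.0, -0.6, 10.3]
gripper_width: 0.002
grasp_force: 4.8
```

>>> {"op": "drive_tool", "data": {"commands": [{"hand": 0,"translation": [0,0,-1],"angular": [0,0,0]},{"hand": 0,"translation": [0,0,-1],"angular": [0,0,0]},{"hand": 0,"translation": [0,0,10],"angular": [0,0,0]},{"hand": 0,"translation": [0,0,60],"angular": [0,0,0]},{"hand": 0,"translation": [0,0,60],"angular": [0,0,0]}]}}

```text
t: 18.23
eef_pos: [0.5733, 0.1647, 0.1288]
tool_rot: [0.002, 0.673, 0.74, 0.003]
contact_force: [0.9, 0.4, 0.2]
gripper_width: -0.0
grasp_force: 0.0
```

```bash
python3 - <<'E'
from h import *; from fit import W
from scipy.optimize import minimize_scalar
p=np.load('case.npy');T=bot.get_obs()['eef_pos'];print(T)
def K(k,r,off): return W(p,(-52-r*np.sin(k)-off*np.cos(k),97-r*np.cos(k)+off*np.sin(k),76))
u=bot.read_camera('top'); hsv=cv2.cvtColor(u,cv2.COLOR_RGB2HSV)
m=cv2.inRange(hsv,(5,180,140),(18,255,255)); m[:195]=0;m[:,200:]=0
ys,xs=np.nonzero(m); px=np.array([xs.mean(),ys.mean()]); print(px,len(xs))
k=minimize_scalar(lambda k:np.linalg.norm(proj('top',W(p,(-52-105*np.sin(k),97-105*np.cos(k),86)))[0]-px),bounds=(.5,1.4),method='bounded');print(k.x,k.fun)
S=K(1.2,130,45);print('S',S,(S-T)*1e3)
for k in(1.2,1.1,1,.9,.8,.7,.6,.5,.4,.3,.2,.15,.1,.05,0):
    x=K(k,130,20.5);print(k,np.round(x,3),np.round((x-S)*1e3))
E
```

```text
[0.57331088 0.16472937 0.12879205]
[128.85714286 223.92857143] 14
1.1831182063959589 0.34596527109054453
S [0.4034422  0.23875455 0.076     ] [-169.86867935   74.02517412  -52.79204789]
1.2 [0.414 0.217 0.076] [ 11. -22.   0.]
1.1 [0.419 0.205 0.076] [ 16. -34.   0.]
1 [0.425 0.193 0.076] [ 21. -46.   0.]
0.9 [0.432 0.182 0.076] [ 28. -57.   0.]
0.8 [0.44  0.171 0.076] [ 36. -68.   0.]
0.7 [0.449 0.162 0.076] [ 45. -77.   0.]
0.6 [0.459 0.153 0.076] [ 55. -86.   0.]
0.5 [0.47  0.145 0.076] [ 66. -93.   0.]
0.4 [0.481 0.139 0.076] [  78. -100.    0.]
0.3 [0.493 0.134 0.076] [  90. -105.    0.]
0.2 [0.506 0.13  0.076] [ 102. -109.    0.]
0.15 [0.512 0.128 0.076] [ 109. -111.    0.]
0.1 [0.519 0.127 0.076] [ 115. -112.    0.]
0.05 [0.525 0.126 0.076] [ 122. -113.    0.]
0 [0.532 0.125 0.076] [ 128. -113.    0.]
```

>>> {"op": "drive_tool", "data": {"commands": [{"hand": 0,"translation": [-50,25,25],"angular": [0,0,0]},{"hand": 0,"translation": [-105,50,25],"angular": [0,0,0]},{"hand": 0,"translation": [-150,72,25],"angular": [0,0,0]},{"hand": 0,"translation": [-170,76,20],"angular": [0,0,0]},{"hand": 0,"translation": [-170,76,-20],"angular": [0,0,0]},{"hand": 0,"translation": [-170,76,-53],"angular": [0,0,0]},{"hand": 0,"translation": [-170,76,-53],"angular": [0,0,0]},{"hand": 0,"translation": [-170,76,-53],"angular": [0,0,0]}]}}

```text
t: 19.27
eef_pos: [0.4015, 0.24, 0.0728]
tool_rot: [0.0, 0.673, 0.74, 0.0]
contact_force: [0.0, -0.1, 0.1]
gripper_width: -0.002
grasp_force: 0.0
```

>>> {"op": "drive_tool", "data": {"commands": [{"hand": 0,"translation": [13,-23,3],"angular": [0,0,0]},{"hand": 0,"translation": [18,-35,3],"angular": [0,0,0]},{"hand": 0,"translation": [23,-47,3],"angular": [0,0,0]},{"hand": 0,"translation": [30,-58,3],"angular": [0,0,0]},{"hand": 0,"translation": [38,-69,3],"angular": [0,0,0]},{"hand": 0,"translation": [47,-78,3],"angular": [0,0,0]},{"hand": 0,"translation": [57,-87,3],"angular": [0,0,0]},{"hand": 0,"translation": [68,-94,3],"angular": [0,0,0]},{"hand": 0,"translation": [80,-101,3],"angular": [0,0,0]},{"hand": 0,"translation": [92,-106,3],"angular": [0,0,0]},{"hand": 0,"translation": [104,-110,3],"angular": [0,0,0]},{"hand": 0,"translation": [104,-110,3],"angular": [0,0,0]}]}}

```text
t: 20.78
eef_pos: [0.5059, 0.1299, 0.0754]
tool_rot: [0.001, 0.673, 0.74, 0.0]
contact_force: [0.4, 0.5, -0.2]
gripper_width: -0.005
grasp_force: 0.0
```

```bash
python3 - <<'E'
from h import *
o=bot.get_obs();print(o['t'],o['eef_pos'],o['contact_force'])
u=snap('top','t6')[:,:,::-1];t=snap('side','s6')[:,:,::-1]
b=cv2.resize(u[110:230,90:210],None,fx=4,fy=4,interpolation=cv2.INTER_CUBIC)
a=cv2.resize(t[100:190,205:305],None,fx=3.2,fy=3.2,interpolation=cv2.INTER_CUBIC)
c=np.zeros((480,800,3),np.uint8);c[:,:480]=b;c[:a.shape[0],480:]=a
cv2.imwrite('pics/st6.png',c)
E
```

```text
20.775 [0.50592104 0.12989395 0.07537472] [ 0.43904333  0.530284   -0.19843358]
```

View pics/st6.png

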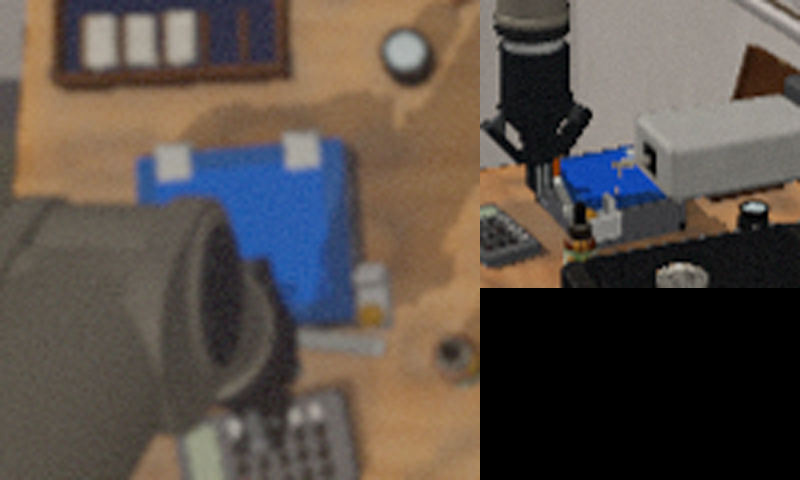

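The lid is flat and shut. The bar is in front of the ball with its tip at top px (185,196), about 0.2 rad. I'll push it home.

>>> {"op": "drive_tool", "data": {"commands": [{"hand": 0,"translation": [5,-1,0],"angular": [0,0,0]},{"hand": 0,"translation": [9,-2,0],"angular": [0,0,0]},{"hand": 0,"translation": [13,-2,0],"angular": [0,0,0]},{"hand": 0,"translation": [17,-3,0],"angular": [0,0,0]},{"hand": 0,"translation": [21,-3,0],"angular": [0,0,0]},{"hand": 0,"translation": [25,-4,0],"angular": [0,0,0]},{"hand": 0,"translation": [27,-4,0],"angular": [0,0,0]},{"hand": 0,"translation": [27,-4,0],"angular": [0,0,0]}]}}

```text
t: 21.88
eef_pos: [0.5323, 0.1262, 0.0754]
tool_rot: [0.0, 0.672, 0.74, 0.0]
contact_force: [-0.7, 0.3, -1.0]
gripper_width: 0.001
grasp_force: 0.0
```

>>> {"op": "drive_tool", "data": {"commands": [{"hand": 0,"translation": [2,0,0],"angular": [0,0,0]},{"hand": 0,"translation": [3,0,0],"angular": [0,0,0]},{"hand": 0,"translation": [4,0,0],"angular": [0,0,0]},{"hand": 0,"translation": [4,0,0],"angular": [0,0,0]}]}}

```text
t: 22.38
eef_pos: [0.5338, 0.1262, 0.075]
tool_rot: [-0.001, 0.672, 0.74, -0.001]
contact_force: [-6.8, -0.1, 5.5]
gripper_width: 0.003
grasp_force: 4.1
```

>>> {"op": "drive_tool", "data": {"commands": [{"hand": 0,"translation": [2,0,0],"angular": [0,0,0]},{"hand": 0,"translation": [4,0,0],"angular": [0,0,0]},{"hand": 0,"translation": [4,0,0],"angular": [0,0,0]}]}}

```text
t: 22.75
eef_pos: [0.5345, 0.1262, 0.0746]
tool_rot: [-0.004, 0.672, 0.74, -0.004]
contact_force: [-16.8, 0.5, 14.2]
gripper_width: 0.0
grasp_force: 10.3
```

At 16.8 N the bar doesn't move, so it is against the stop. I'll back off and check.

>>> {"op": "drive_tool", "data": {"commands": [{"hand": 0,"translation": [-15,2,0],"angular": [0,0,0]},{"hand": 0,"translation": [-35,5,20],"angular": [0,0,0]},{"hand": 0,"translation": [-50,40,80],"angular": [0,0,0]},{"hand": 0,"translation": [-50,100,120],"angular": [0,0,0]},{"hand": 0,"translation": [-50,160,140],"angular": [0,0,0]},{"hand": 0,"translation": [-50,210,140],"angular": [0,0,0]},{"hand": 0,"translation": [-50,210,140],"angular": [0,0,0]}]}}

```text
t: 23.62
eef_pos: [0.4886, 0.3432, 0.2157]
tool_rot: [-0.0, 0.669, 0.743, 0.002]
contact_force: [0.3, -1.9, -0.1]
gripper_width: 0.002
grasp_force: 0.0
```

```bash
python3 - <<'E'
from h import *; from fit import W
p=np.load('case.npy')
o=bot.get_obs();print(o['t'],o['eef_pos'],o['contact_force'])
u=snap('top','t7')[:,:,::-1];t=snap('side','s7')[:,:,::-1]
b=cv2.resize(u[120:220,100:200],None,fx=5,fy=5,interpolation=cv2.INTER_CUBIC)
a=cv2.resize(t[100:190,215:290],None,fx=4,fy=4,interpolation=cv2.INTER_CUBIC)
c=np.zeros((500,800,3),np.uint8);c[:,:500]=b;c[:a.shape[0],500:]=a
cv2.imwrite('pics/st7.png',c)
for k in(0,.03,.1):
  q=np.vstack([proj('top',W(p,(-52-r*np.sin(k),97-r*np.cos(k),z))) for r,z in((105,90),(195,70))]); print(k,((q-[100,120]+.4)*5).round(0).tolist())
E
```

```text
23.625 [0.4885656  0.34324786 0.21573228] [ 0.32202883 -1.9328135  -0.13987601]
0 [[257.0, 325.0], [433.0, 315.0]]
0.03 [[257.0, 331.0], [433.0, 325.0]]
0.1 [[257.0, 345.0], [433.0, 350.0]]
```

View pics/st7.png

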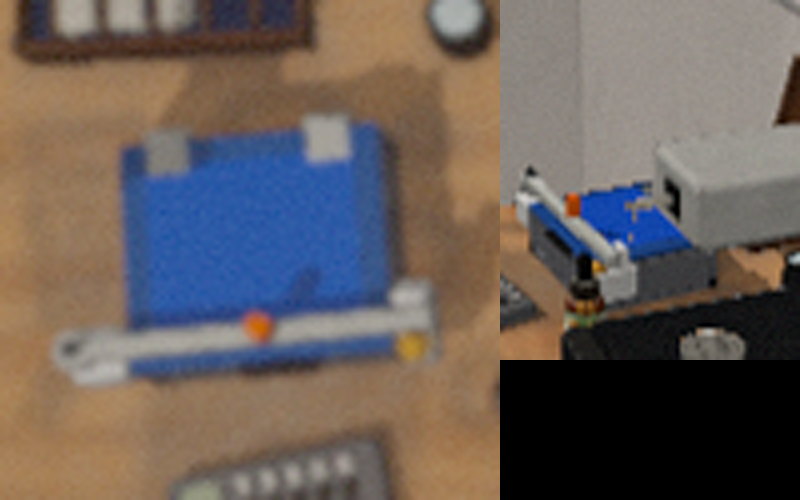

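The bar lies behind the brass ball (crop (411,345)) and against the stop. Its knob is at crop (258,326), where a fully shut bar would put it at (257,325). The lid is shut. Handing in.

```bash
python3 -c "
from station import bot
print(bot.hand_in())"
```

```text
the job is handed in; nothing more can be done
None
```

I seated the shaft in the V saddles, shut the lid gently and snapped the keeper bar home behind the ball, then handed the job in at about 24 s. The hand-in gave no verdict, but the last pictures show the lid shut and the bar home, and I saw none of the bystanders disturbed.

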